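# Make up two gift sets in cardboard trays

### The arm

A 7-joint arm with a two-finger parallel gripper is mounted at the origin on the work surface. World frame = base frame: x ahead of the robot, y to its left, z up, the work surface at z = 0. Lengths are in m, angles in rad, forces in N, time in s.
With the tool pointing down it reaches from about 0.4 to 0.875 m from the base axis. Payload 6.5 kg.
Tool frame: the origin (TCP) lies midway between the tips of the shut fingers; the grasp point (between the pads) lies 19 mm behind it; z points along the fingers, y is the line along which they close (so a half turn about z gives the same grasp; the last joint's range is limited). The gripper opens to 85 mm and grips with 20 to 120 N. Pads are 22 mm wide; open, the fingers measure 114 mm over their backs; the gripper's body (76 mm by 85 mm) begins 54 mm behind the grasp point. The pads swing forward as they close: fully open they stand 13 mm farther back than shut.
Start: joints at [1.13, 0.536, -0.004, 1.538, 0.003, 1.067, -0.071], TCP at [0.238, -0.605, 0.231] pointing down, gripper open.
Joint ranges: [-2.7, 2.7], [-0.37, 2.16], [-1.27, 1.26], [0.24, 2.4], [-1.31, 4.45], [0.19, 1.91], [-2.76, 2.76]. Speed limits (rad/s): [2.39, 2.39, 3.14, 3.14, 3.14, 3.14, 3.14].

### API

Orientations are given as a unit quaternion [x, y, z, w].
In Python, from plant import sensors, imaging, close_job gives the robot as it stands.
- The arm moves only by the shell command python3 -m creep 'ROWS' [FORCE]. ROWS is text: rows parted by semicolons, each of 5 numbers parted by spaces: the opening, from -1 (shut) to 1 (fully open), then the shift along the tool's x, y, z in m, then the turn about the tool's z in units of 5 degrees (1.0 is 5 degrees). A call has 1 to 20 rows; each row shifts and turns the commanded pose from where the row before left it, along the tool's axes as they then stand; what a row does not reach is not made up. A row lasts 1/10 s, in which the tool goes at most 50 mm and 8.59 degrees, less where a joint would pass 70% of its speed; a pose out of reach is approached as far as the arm can. A call with a gripper value outside its range is refused whole. The fingers move at their own pace and stop on an object; FORCE is the grip in N (left out, the last holds). Time passes only in rows, so rows that do not move let the fingers close. It gives the time, the measured TCP pose, the force, the opening and the grip force at its end, in the units of the state.
- sensors.observe(): the state, without advancing time (a new reading comes with each control period).
- imaging.camera(name): name is "scene" or "top"; returns a dict with "img" (420x560x3 uint8, red, green, blue), "mtx" (3x3 intrinsics, pixels), "rvec" (rotation vector, rad) and "tvec" (3), from world to camera coordinates, as OpenCV has them. Camera axes: x right, y down, z forward; pixel columns grow to the right and rows downward; lengths in m; the calibration is good to about 2 mm. A picture is of the moment at which its call begins. There is no depth.
- close_job(): hands the job in; it is judged then, once.
The state is a dict: "t": time; "joint_pos": joint angles; "dq": joint speeds; "tau": joint torques, N m; "eef_pos": TCP position; "ee_rot": TCP orientation; "wrist_force": force on the tool from outside, world axes, zero at the start; "wrist_torque": the same for the moment, N m; "finger_gap": opening from 0.0 (shut) to 1.0 (fully open); "grip_force": force on a finger pad.
Only numpy, scipy, OpenCV 4.12 (cv2) and the standard library are available. Lean on these libraries where they do the work, as an engineer would, in place of code of your own. Each camera call takes 0.05 s, during which the arm holds its last target. There are 200 camera calls.

### The job

From the stock on the table make up a breakfast gift in the tray with three compartments (the large jam jar in the middle one, the small honey jar and the tea carton in the end ones, either way round) and an evening gift in the tray with two compartments (the tall candle in one, the flat tin in the other). Stand each thing upright on the floor of its compartment, set down rather than dropped. Leave the short candle, the water bottle and the roll of tape where they are.

Things in the scene. Friction and masses are not known exactly. Their poses are not given: they have to be found in the camera images.
- jam_jar: Large straight-sided amber glass jar with paper label and metal screw lid: diameter 62, height 82 mm, about 0.33 kg. Its origin is the centre of its underside, its z axis points up. Loose, standing upright on the table.
- honey_jar: Small straight-sided amber glass jar with paper label and metal screw lid: diameter 46, height 58 mm, about 0.13 kg. Its origin is the centre of its underside, its z axis points up. Loose, standing upright on the table.
- tea_carton: Closed upright box of plain brown cardboard with a paper label: 54 mm along its x, 40 mm along its y, 76 mm tall, about 0.08 kg. Its origin is the centre of its underside, its z axis points up. Loose, standing upright on the table.
- tall_candle: Tall cream wax pillar candle, a plain cylinder: diameter 50, height 92 mm (plus an 8 mm wick), about 0.17 kg. Its origin is the centre of its underside, its z axis points up. Loose, standing upright on the table.
- flat_tin: Low wide round tin of bare metal: diameter 64, height 48 mm, about 0.15 kg. Its origin is the centre of its underside, its z axis points up. Loose, standing upright on the table.
- short_candle: Short cream wax pillar candle, as thick as the tall one but half its height: diameter 50, height 45 mm (plus an 8 mm wick). Spare stock, not wanted: it stays where it is. Its origin is the centre of its underside, its z axis points up. Loose, standing upright on the table.
- tray3: Shallow open cardboard tray fixed to the table, 246 mm long (its x), 92 wide (its y), with three compartments in a row along x. Origin: centre of its underside, z up. Floor 4 mm thick; walls and dividers 4 mm thick, their tops 20 mm above the table. Middle one 86 (x) by 84 (y) inside, centred at x = 0; end ones 72 (x) by 84 (y), centred at x = +83 and -83 mm; all at y = 0.
- tray2: Shallow open cardboard tray fixed to the table, 176 mm long (its x), 92 wide (its y), with two equal compartments in a row along x. Origin: centre of its underside, z up. Floor 4 mm thick; walls and dividers 4 mm thick, their tops 20 mm above the table. Each 82 (x) by 84 (y) inside, centred at x = +43 and -43 mm, y = 0.
- water_bottle: Pale plastic water bottle with white cap, diameter 66, height 200 mm, standing loose on the table beside the work; not to be moved. Origin: centre of its underside.
- tape_roll: Roll of brown packing tape lying flat, loose: outer diameter 100, inner 76, height 48 mm; not to be moved. Origin: centre of its underside.
Mind the look-alikes: they are no part of the job. Leave any red, turquoise or yellow look-alike of the jam_jar alone.

How it is judged:
At the end, for the whole second after the job is handed in: Jam jar in the middle, honey jar and tea carton in the ends of the three-cell tray; tall candle and flat tin in the two-cell tray; along the tray within 14 to 20 mm of cell centre, across 24 mm; on the floor (under 9 mm), upright within 0.1 rad, at rest. Short candle, bottle, tape moved under 20 mm (y of jam_jar in the frame of tray3 between -0.024 and 0.024 m and z of each of jam_jar, honey_jar, tea_carton in the frame of tray3 below 0.009 m and angle between each of jam_jar, honey_jar, tea_carton, tall_candle, flat_tin's own z axis and vertical below 0.1 rad and linear speed of each of jam_jar, honey_jar, tea_carton, tall_candle, flat_tin below 0.02 m/s and angular speed of each of jam_jar, honey_jar, tea_carton, tall_candle, flat_tin below 0.2 rad/s and y of honey_jar in the frame of tray3 between -0.024 and 0.024 m and y of tea_carton in the frame of tray3 between -0.024 and 0.024 m and y of tall_candle in the frame of tray2 between -0.024 and 0.024 m and z of each of tall_candle, flat_tin in the frame of tray2 below 0.009 m and y of flat_tin in the frame of tray2 between -0.024 and 0.024 m and x of jam_jar in the frame of tray3 between -0.016 and 0.016 m and ((x of honey_jar in the frame of tray3 between 0.065 and 0.101 m and x of tea_carton in the frame of tray3 between -0.101 and -0.065 m) or (x of honey_jar in the frame of tray3 between -0.101 and -0.065 m and x of tea_carton in the frame of tray3 between 0.065 and 0.101 m)) and ((x of tall_candle in the frame of tray2 between 0.023 and 0.063 m and x of flat_tin in the frame of tray2 between -0.057 and -0.029 m) or (x of tall_candle in the frame of tray2 between -0.063 and -0.023 m and x of flat_tin in the frame of tray2 between 0.029 and 0.057 m)) and distance of each of short_candle, water_bottle, tape_roll from where it was at the start of the episode below 0.02 m); the robot touches nothing.
It fails at once if a thing let go over its tray with its underside more than 20 mm above the table (dropped in rather than set down) ((x of jam_jar in the frame of tray3 between -0.123 and 0.123 m and y of jam_jar in the frame of tray3 between -0.046 and 0.046 m and z of jam_jar in the frame of tray3 above 0.02 m and contact force between the fingers and jam_jar below 0.05 N) or (x of honey_jar in the frame of tray3 between -0.123 and 0.123 m and y of honey_jar in the frame of tray3 between -0.046 and 0.046 m and z of honey_jar in the frame of tray3 above 0.02 m and contact force between the fingers and honey_jar below 0.05 N) or (x of tea_carton in the frame of tray3 between -0.123 and 0.123 m and y of tea_carton in the frame of tray3 between -0.046 and 0.046 m and z of tea_carton in the frame of tray3 above 0.02 m and contact force between the fingers and tea_carton below 0.05 N) or (x of tall_candle in the frame of tray2 between -0.088 and 0.088 m and y of tall_candle in the frame of tray2 between -0.046 and 0.046 m and z of tall_candle in the frame of tray2 above 0.02 m and contact force between the fingers and tall_candle below 0.05 N) or (x of flat_tin in the frame of tray2 between -0.088 and 0.088 m and y of flat_tin in the frame of tray2 between -0.046 and 0.046 m and z of flat_tin in the frame of tray2 above 0.02 m and contact force between the fingers and flat_tin below 0.05 N)).
It fails at once if the short candle, the water bottle or the roll of tape moved 20 mm or more (distance of any of short_candle, water_bottle, tape_roll from where it was at the start of the episode above 0.02 m).
It also fails if it takes over 118 s, if anything falls off the work surface, if the arm or the gripper's body presses on something with over 40 N, if the wrist force passes 120 N, or if a joint passes its speed limit or range.

## Working session

There is one attempt and no reset: what is moved stays moved. The work goes in short steps, Python scripts to look and compute and a shell command to move; the robot and the scene stay as the last step left them, time stands still between calls to the robot, and variables do not carry over. Pictures are saved under pics/ and viewed, at most 14 in all, crops included, and the job is handed in when it is done.

```bash
ls; mkdir -p pics
python3 - <<'E'
from plant import sensors, imaging
import cv2, numpy as np
s=sensors.observe(); print({k:np.round(v,3) for k,v in s.items()})
for n in("scene","top"):
    c=imaging.camera(n); cv2.imwrite(f"pics/{n}0.png",c["img"][:,:,::-1])
    R=cv2.Rodrigues(np.array(c["rvec"]))[0]; print(n,c["mtx"],-R.T@np.array(c["tvec"]).ravel(),R)
E
```

```text
pics
{'t': np.float64(0.0), 'joint_pos': array([ 1.13 ,  0.537, -0.004,  1.539,  0.003,  1.067, -0.071]), 'dq': array([ 0.   ,  0.   , -0.001,  0.   , -0.001,  0.   , -0.002]), 'tau': array([-0.0000e+00, -5.8342e+01,  1.0490e+00, -2.5911e+01,  1.2000e-02,
        1.0000e-02, -0.0000e+00]), 'eef_pos': array([ 0.238, -0.604,  0.23 ]), 'ee_rot': array([ 0.982,  0.186, -0.   , -0.001]), 'wrist_force': array([-0.365, -0.577,  0.468]), 'wrist_torque': array([-0.038, -0.034, -0.022]), 'grip_force': np.float64(0.0), 'finger_gap': np.float64(1.002)}
scene [[381.727808     0.         272.21879997]
 [  0.         381.727808   207.98478404]
 [  0.           0.           1.        ]] [0.7829079  0.3975166  0.69636047] [[-0.85636533  0.51629496 -0.0088277 ]
 [ 0.43137725  0.70590893 -0.56178844]
 [-0.28381699 -0.48490421 -0.82723384]]
top [[458.77931015   0.         280.79246265]
 [  0.         458.77931015 202.58348574]
 [  0.           0.           1.        ]] [0.39218898 0.01428256 1.16830407] [[ 0.01264441 -0.9996407   0.02363448]
 [-0.98837799 -0.01607591 -0.15116384]
 [ 0.15148948 -0.02144842 -0.98822614]]
```

View pics/scene0.png

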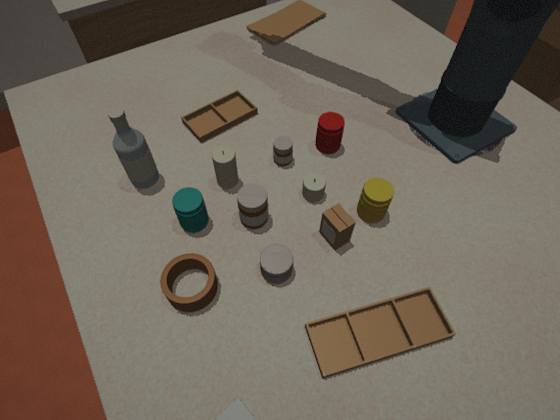

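View pics/top0.png

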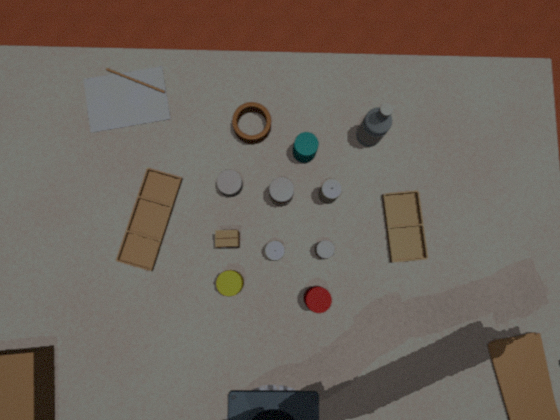

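The scene view shows all stock. In the top view the positions are: tin (229,183), jam (281,190), tall candle (331,190), tea (228,239), short candle (274,250), honey (325,249), tray3 (150,220) and tray2 (405,227). I'll enlarge both views.

Run:
```python
import cv2, numpy as np
def enh(f,x0,y0,x1,y1,k,o):
    i=cv2.imread(f)[y0:y1,x0:x1]; i=np.clip(255*(i/255.)**.6*1.1,0,255).astype('uint8')
    cv2.imwrite(o,cv2.resize(i,None,fx=k,fy=k,interpolation=cv2.INTER_CUBIC))
enh("pics/top0.png",200,120,360,270,4,"pics/top_c.png")
enh("pics/scene0.png",170,100,400,290,3,"pics/scene_c.png")
```

```text
(no output)
```

View pics/top_c.png

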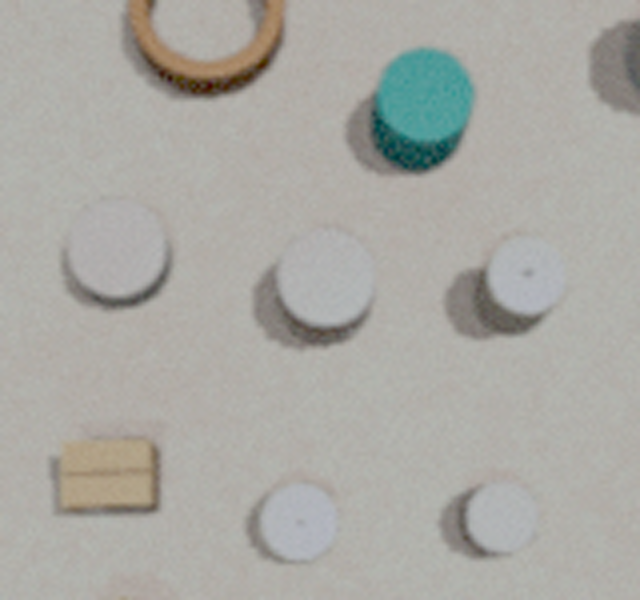

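View pics/scene_c.png

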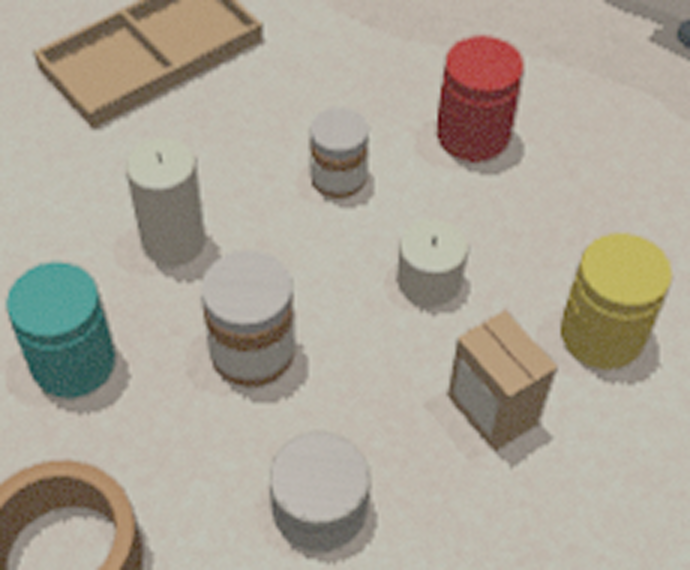

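Top faces in the 4x top crop: tin (119,247), jam (326,279), tall candle (525,275), tea (110,474), short candle (298,522), honey (500,517). In the 3x scene crop: tin (320,478), jam (249,289), tall candle (163,164), honey (339,133), tea (504,344).

```bash
cat > h.py <<'E'
import cv2, numpy as np
from plant import imaging
def ray(c,uv,z):
    R=cv2.Rodrigues(np.array(c["rvec"],float))[0]; C=-R.T@np.array(c["tvec"],float).ravel()
    n=cv2.undistortPoints(np.array([[uv]],float),np.array(c["mtx"]),None)[0,0]
    d=R.T@np.array([n[0],n[1],1.]); return C+d*(z-C[2])/d[2]
def rect(c,z,box,name):
    hsv=cv2.cvtColor(c["img"],cv2.COLOR_RGB2HSV)
    m=cv2.inRange(hsv,(8,85,30),(25,255,255)); k=np.zeros_like(m); x0,y0,x1,y1=box; k[y0:y1,x0:x1]=255; m&=k
    m=cv2.morphologyEx(m,cv2.MORPH_CLOSE,np.ones((5,5)))
    cs=cv2.findContours(m,cv2.RETR_EXTERNAL,cv2.CHAIN_APPROX_NONE)[0]; ct=max(cs,key=cv2.contourArea)
    P=np.array([ray(c,p[0],z)[:2] for p in ct],np.float32)
    (cx,cy),(w,h),a=cv2.minAreaRect(P)
    if w<h: w,h,a=h,w,a+90
    a=(a+90)%180-90
    print(name,"centre",round(cx,4),round(cy,4),"size",round(w,4),round(h,4),"long axis deg",round(a,1))
E
python3 - <<'E'
from h import *
t=imaging.camera("top"); s=imaging.camera("scene")
rect(t,.02,(100,150,200,290),"tray3 top"); rect(t,.02,(375,180,435,275),"tray2 top"); rect(t,.076,(205,220,248,252),"tea top")
rect(s,.02,(290,270,470,390),"tray3 sc"); rect(s,.02,(175,80,265,145),"tray2 sc")
T=dict(tin=(119,247,.048),jam=(326,279,.082),candle=(525,275,.092),tea=(110,474,.076),short=(298,522,.045),honey=(500,517,.058),turq=(424,97,.082))
S=dict(tin=(320,478,.048),jam=(249,289,.082),candle=(163,164,.092),tea=(504,344,.076),short=(434,248,.045),honey=(339,133,.058),turq=(55,299,.082),red=(483,65,.082),yellow=(625,270,.082))
for n,v in T.items(): print(n,"top",ray(t,(200+v[0]/4-.4,120+v[1]/4-.4),v[2])[:2].round(4))
for n,v in S.items(): print(n,"scene",ray(s,(170+v[0]/3-.3,100+v[1]/3-.3),v[2])[:2].round(4))
for n,p,z in(("red",(318,299),.082),("yellow",(229,283),.082),("bottlecap",(386,114),.2),("tape",(252,122),.048)): print(n,ray(t,p,z)[:2].round(3))
E
```

```text
tray3 top centre 0.5232 0.3179 size 0.2436 0.0929 long axis deg -14.9
tray2 top centre 0.5141 -0.3237 size 0.1719 0.0936 long axis deg 6.2
tea top centre 0.4717 0.1171 size 0.0531 0.0391 long axis deg -86.2
tray3 sc centre 0.5235 0.3196 size 0.2477 0.094 long axis deg -15.1
tray2 sc centre 0.5155 -0.3185 size 0.1818 0.1081 long axis deg 6.0
tin top [0.6152 0.1183]
jam top [ 0.5909 -0.0096]
candle top [ 0.5936 -0.1284]
tea top [0.4723 0.117 ]
short top [0.4469 0.0047]
honey top [ 0.451  -0.1172]
turq top [ 0.7051 -0.0682]
tin scene [0.6138 0.121 ]
jam scene [ 0.5904 -0.0075]
candle scene [ 0.5918 -0.1276]
tea scene [0.4694 0.1129]
short scene [0.4473 0.0059]
honey scene [ 0.4525 -0.1152]
turq scene [ 0.7038 -0.0672]
red scene [ 0.3335 -0.0984]
yellow scene [0.3682 0.1101]
red [ 0.333 -0.099]
yellow [0.367 0.109]
bottlecap [ 0.743 -0.237]
tape [0.769 0.066]
```

Both views agree within about 4 mm, and the sizes match. All picks will use tool x at about 5° with the fingers closing along world y. Tray3 places will use -15°. I'll start with the tin.

```bash
cat > go.py <<'E'
import sys, numpy as np
from scipy.spatial.transform import Rotation as Ro
from plant import sensors
s=sensors.observe(); R=Ro.from_quat(s["ee_rot"]); X=R.as_matrix()[:,0]; th=np.degrees(np.arctan2(X[1],X[0]))
p=np.array(s["eef_pos"])
print("t",round(s["t"],2),"tcp",p.round(4),"th",round(th,1),"zdir",R.as_matrix()[:,2].round(3),"gap",round(float(s["finger_gap"]),3),"grip",round(float(s["grip_force"]),1),"F",np.round(s["wrist_force"],1))
if len(sys.argv)>3:
    x,y,z=map(float,sys.argv[1:4]); a=float(sys.argv[4]) if len(sys.argv)>4 else th
    R2=Ro.from_euler('z',a,degrees=True)*Ro.from_quat([1,0,0,0])
    print("turn units",round((th-a)/5,2),"shift after turn",R2.inv().apply(np.array([x,y,z])-p).round(4))
E
python3 -m creep '1 0 0 0 1.1;1 0 0 0 1.1;1 0 0 0 1.1;1 .02 -.031 0 0;1 .02 -.031 0 0;1 .02 -.031 0 0;1 .02 -.031 0 0;1 .02 -.031 0 0;1 .02 -.031 0 0;1 .02 -.031 0 0;1 .02 -.031 0 0;1 .02 -.031 0 0;1 .02 -.031 0 0;1 .02 -.031 0 0;1 .02 -.031 0 0;1 .02 -.031 0 0;1 .02 -.031 0 0;1 .02 -.031 0 0;1 .02 -.031 0 0;1 .02 -.031 0 0' 40; python3 go.py .6146 .1195 .10 5
```

```text
t: 2.2
eef_pos: [0.5314, -0.049, 0.2313]
ee_rot: [0.999, 0.043, -0.0, 0.0]
wrist_force: [0.3, -0.6, -0.3]
finger_gap: 1.005
grip_force: 0.0
t 2.2 tcp [ 0.5314 -0.049   0.2313] th 5.0 zdir [-0. -0. -1.] gap 1.005 grip 0.0 F [ 0.3 -0.6 -0.3]
turn units -0.01 shift after turn [ 0.0976 -0.1606  0.1313]
```

```bash
python3 -m creep '1 .0163 -.0268 0 0;1 .0163 -.0268 0 0;1 .0163 -.0268 0 0;1 .0163 -.0268 0 0;1 .0163 -.0268 0 0;1 .0163 -.0268 0 0;1 0 0 .022 0;1 0 0 .022 0;1 0 0 .022 0;1 0 0 .022 0;1 0 0 .022 0;1 0 0 .022 0;1 0 0 0 0;1 0 0 0 0' ; python3 go.py .6146 .1195 .016 5
```

```text
t: 3.6
eef_pos: [0.6144, 0.1183, 0.0994]
ee_rot: [0.999, 0.043, -0.0, 0.0]
wrist_force: [-0.7, -0.7, -0.1]
finger_gap: 1.002
grip_force: 0.0
t 3.6 tcp [0.6144 0.1183 0.0994] th 5.0 zdir [-0.001 -0.    -1.   ] gap 1.002 grip 0.0 F [-0.7 -0.7 -0.1]
turn units -0.0 shift after turn [ 0.0003 -0.0012  0.0834]
```

```bash
python3 -m creep '1 0 0 .02 0;1 0 0 .02 0;1 0 0 .02 0;1 0 0 .012 0;1 0 0 .011 0;1 0 0 0 0;.4 0 0 0 0;-1 0 0 0 0;-1 0 0 0 0;-1 0 0 0 0;-1 0 0 0 0;-1 0 0 0 0;-1 0 0 0 0;-1 0 0 0 0;-1 0 0 0 0' 40; python3 go.py .6146 .1195 .16 5
python3 - <<'E'
from h import *
i=imaging.camera("scene")["img"][150:330,170:410,::-1]; cv2.imwrite("pics/tin1.png",cv2.resize(np.clip(255*(i/255.)**.6*1.1,0,255).astype('uint8'),None,fx=3,fy=3))
E
```

```text
t: 5.1
eef_pos: [0.6154, 0.1186, 0.0176]
ee_rot: [0.999, 0.043, 0.001, -0.0]
wrist_force: [-1.4, -0.0, 6.4]
finger_gap: 0.736
grip_force: 44.6
t 5.1 tcp [0.6154 0.1186 0.0176] th 5.0 zdir [ 0.002  0.001 -1.   ] gap 0.736 grip 44.6 F [-1.4 -0.   6.4]
turn units -0.01 shift after turn [-0.0007 -0.001  -0.1424]
```

View pics/tin1.png

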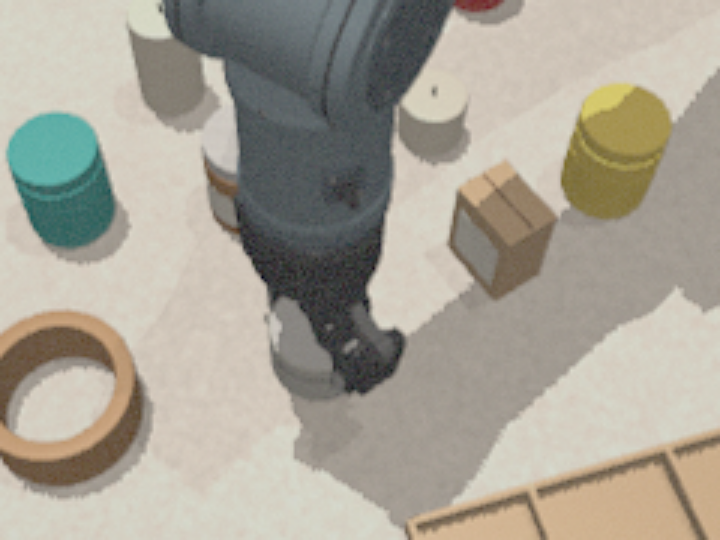

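The tin is held at a gap of 62.6 mm (nominal 64), and it is upright with the tip above table level. I'll lift it and carry it to tray2's far cell.

```bash
python3 -m creep '-1 0 0 -.015 0;-1 0 0 -.03 0;-1 0 0 -.03 0;-1 0 0 -.03 0;-1 0 0 -.03 0;-1 0 0 -.015 0;-1 -.004 .018 0 0;-1 -.0075 .034 0 0;-1 -.0075 .034 0 0;-1 -.0075 .034 0 0;-1 -.0075 .034 0 0;-1 -.0075 .034 0 0;-1 -.0075 .034 0 0;-1 -.0075 .034 0 0;-1 -.0075 .034 0 0;-1 -.0075 .034 0 0;-1 -.0075 .034 0 0;-1 -.0075 .034 0 0;-1 -.0075 .034 0 0;-1 0 0 0 0' ; python3 go.py .5573 -.3175 .06 5
```

```text
t: 7.15
eef_pos: [0.553, -0.3225, 0.1644]
ee_rot: [0.999, 0.039, -0.002, 0.002]
wrist_force: [-0.4, 0.0, -2.3]
finger_gap: 0.733
grip_force: 44.7
t 7.15 tcp [ 0.553  -0.3225  0.1644] th 4.4 zdir [-0.004 -0.004 -1.   ] gap 0.733 grip 44.7 F [-0.4  0.  -2.3]
turn units -0.11 shift after turn [ 0.0047 -0.0046  0.1044]
```

```bash
python3 -m creep '-1 0 0 .025 0;-1 0 0 .025 0;-1 0 0 .025 0;-1 0 0 .025 0;-1 0 0 0 0;-1 0 0 0 0;-1 0 0 0 0' ; python3 go.py .5573 -.3175 .0226 5;python3 - <<'E'
from h import *
i=imaging.camera("top")["img"][150:290,340:480,::-1]; cv2.imwrite("pics/tin2.png",cv2.resize(np.clip(255*(i/255.)**.6*1.1,0,255).astype('uint8'),None,fx=4,fy=4))
E
```

```text
t: 7.85
eef_pos: [0.5582, -0.3149, 0.0674]
ee_rot: [0.999, 0.043, 0.001, 0.0]
wrist_force: [-0.3, -0.1, -1.3]
finger_gap: 0.733
grip_force: 44.9
t 7.85 tcp [ 0.5582 -0.3149  0.0674] th 5.0 zdir [ 0.001 -0.001 -1.   ] gap 0.733 grip 44.9 F [-0.3 -0.1 -1.3]
turn units -0.01 shift after turn [-0.0011  0.0026  0.0448]
```

View pics/tin2.png

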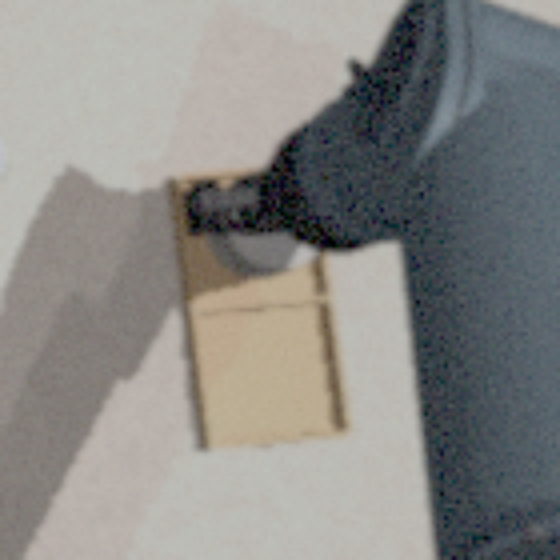

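The tin is over the far cell, clear of the divider at about row 305 of the crop. I'll lower it.

```bash
python3 -m creep '-1 -.001 .0025 .012 0;-1 0 0 .012 0;-1 0 0 .008 0;-1 0 0 .006 0;-1 0 0 .004 0;-1 0 0 0 0;-1 0 0 0 0' ; python3 go.py .5573 -.3175 .0226 5
```

```text
t: 8.6
eef_pos: [0.5572, -0.3168, 0.0244]
ee_rot: [0.999, 0.043, 0.0, 0.0]
wrist_force: [0.3, -0.1, -2.3]
finger_gap: 0.733
grip_force: 44.9
t 8.6 tcp [ 0.5572 -0.3168  0.0244] th 5.0 zdir [ 0. -0. -1.] gap 0.733 grip 44.9 F [ 0.3 -0.1 -2.3]
turn units -0.0 shift after turn [0.0001 0.0007 0.0018]
```

```bash
python3 -m creep '-1 0 0 .0015 0;-1 0 0 .001 0;-1 0 0 0 0;-1 0 0 0 0' ; python3 go.py; python3 -m creep '.6 0 0 0 0;.8 0 0 0 0;1 0 0 0 0;1 0 0 0 0;1 0 0 0 0;1 0 0 -.01 0;1 0 0 -.02 0;1 0 0 -.03 0;1 0 0 -.03 0;1 0 0 -.03 0;1 0 0 0 0'; python3 go.py .593 -.128 .145 5
```

```text
t: 9.0
eef_pos: [0.557, -0.3168, 0.0219]
ee_rot: [0.999, 0.043, 0.0, 0.0]
wrist_force: [0.7, -0.5, -2.2]
finger_gap: 0.738
grip_force: 44.9
t 9.0 tcp [ 0.557  -0.3168  0.0219] th 5.0 zdir [ 0. -0. -1.] gap 0.738 grip 44.9 F [ 0.7 -0.5 -2.2]
t: 10.1
eef_pos: [0.5599, -0.3183, 0.1473]
ee_rot: [0.999, 0.043, 0.004, 0.002]
wrist_force: [0.6, 0.3, 0.2]
finger_gap: 1.003
grip_force: 0.0
t 10.1 tcp [ 0.5599 -0.3183  0.1473] th 5.0 zdir [ 0.008 -0.004 -1.   ] gap 1.003 grip 0.0 F [0.6 0.3 0.2]
turn units -0.01 shift after turn [ 0.0495 -0.1867  0.0023]
```

```bash
python3 -m creep '1 .008 -.031 0 0;1 .008 -.031 0 0;1 .008 -.031 0 0;1 .008 -.031 0 0;1 .008 -.031 0 0;1 .008 -.031 0 0;1 0 0 0 0;1 0 0 0 0' ; python3 go.py .593 -.128 .042 5
python3 - <<'E'
from h import *
i=imaging.camera("top")["img"][150:290,340:480,::-1]; cv2.imwrite("pics/tin3.png",cv2.resize(np.clip(255*(i/255.)**.6*1.1,0,255).astype('uint8'),None,fx=4,fy=4))
E
```

```text
t: 10.9
eef_pos: [0.5886, -0.1266, 0.1419]
ee_rot: [0.999, 0.044, -0.0, 0.0]
wrist_force: [-0.1, -0.5, -0.7]
finger_gap: 1.004
grip_force: 0.0
t 10.9 tcp [ 0.5886 -0.1266  0.1419] th 5.1 zdir [-0. -0. -1.] gap 1.004 grip 0.0 F [-0.1 -0.5 -0.7]
turn units 0.02 shift after turn [0.0042 0.0018 0.0999]
```

View pics/tin3.png

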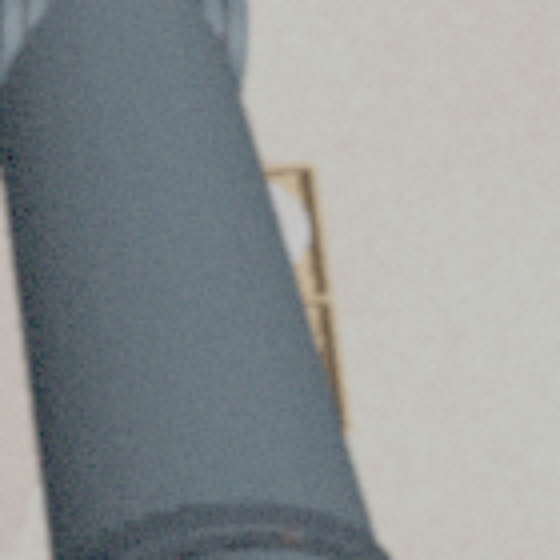

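The arm covers most of tray2, but the tin's right edge shows inside the far cell. Next is the candle.

```bash
python3 -m creep '1 .004 .002 .01 0;1 0 0 .02 0;1 0 0 .02 0;1 0 0 .02 0;1 0 0 .02 0;1 0 0 .01 0;1 0 0 0 0;1 0 0 0 0;-1 0 0 0 0;-1 0 0 0 0;-1 0 0 0 0;-1 0 0 0 0;-1 0 0 0 0;-1 0 0 0 0;-1 0 0 0 0;-1 0 0 0 0' 40 ; python3 go.py
```

```text
t: 12.55
eef_pos: [0.5935, -0.1293, 0.0427]
ee_rot: [0.999, 0.043, 0.001, 0.0]
wrist_force: [-1.6, -0.1, 6.2]
finger_gap: 0.573
grip_force: 40.7
t 12.55 tcp [ 0.5935 -0.1293  0.0427] th 5.0 zdir [ 0.001 -0.    -1.   ] gap 0.573 grip 40.7 F [-1.6 -0.1  6.2]
```

```bash
python3 -m creep '-1 0 0 -.015 0;-1 0 0 -.03 0;-1 0 0 -.03 0;-1 0 0 -.015 0;-1 -.0085 .0118 0 0;-1 -.02 .027 0 0;-1 -.02 .027 0 0;-1 -.02 .027 0 0;-1 -.02 .027 0 0;-1 -.02 .027 0 0;-1 -.02 .027 0 0;-1 -.01 .012 0 0;-1 0 0 0 0;-1 0 0 0 0;-1 0 0 .015 0;-1 0 0 .015 0;-1 0 0 0 0;-1 0 0 0 0' ; python3 go.py .4717 -.3265 .0467 6
```

```text
t: 14.35
eef_pos: [0.4707, -0.3252, 0.1008]
ee_rot: [0.999, 0.044, -0.001, -0.001]
wrist_force: [0.9, 0.1, -1.6]
finger_gap: 0.574
grip_force: 41.8
t 14.35 tcp [ 0.4707 -0.3252  0.1008] th 5.0 zdir [-0.002  0.001 -1.   ] gap 0.574 grip 41.8 F [ 0.9  0.1 -1.6]
turn units -0.19 shift after turn [0.0008 0.0014 0.0541]
```

```bash
python3 -m creep '-1 .0005 .001 .015 0;-1 0 0 .015 0;-1 0 0 .01 0;-1 0 0 .007 0;-1 0 0 .004 0;-1 0 0 .003 0;-1 0 0 0 0;-1 0 0 0 0' ; python3 go.py .4717 -.3265 .0467 5
```

```text
t: 15.15
eef_pos: [0.4718, -0.3272, 0.0481]
ee_rot: [0.999, 0.043, 0.0, 0.0]
wrist_force: [0.3, -0.4, -1.4]
finger_gap: 0.576
grip_force: 41.8
t 15.15 tcp [ 0.4718 -0.3272  0.0481] th 5.0 zdir [ 0. -0. -1.] gap 0.576 grip 41.8 F [ 0.3 -0.4 -1.4]
turn units -0.0 shift after turn [-0.     -0.0007  0.0014]
```

```bash
python3 -m creep '-1 0 0 .0015 0;-1 0 0 .0005 0;-1 0 0 0 0;.5 0 0 0 0;.7 0 0 0 0;1 0 0 0 0;1 0 0 0 0;1 0 0 -.01 0;1 0 0 -.02 0;1 0 0 -.03 0;1 0 0 -.03 0;1 0 0 -.02 0;1 0 0 0 0;1 0 0 0 0' ; python3 go.py .4515 -.1165 .1 5
```

```text
t: 16.55
eef_pos: [0.4715, -0.3271, 0.1562]
ee_rot: [0.999, 0.043, 0.0, 0.0]
wrist_force: [-0.2, 0.3, -0.4]
finger_gap: 0.998
grip_force: 0.0
t 16.55 tcp [ 0.4715 -0.3271  0.1562] th 5.0 zdir [ 0.001 -0.    -1.   ] gap 0.998 grip 0.0 F [-0.2  0.3 -0.4]
turn units -0.01 shift after turn [-0.0016 -0.2116  0.0562]
```

```bash
python3 -m creep '1 0 -.018 0 0;1 0 -.032 0 0;1 0 -.032 0 0;1 0 -.032 0 0;1 0 -.032 0 0;1 0 -.032 0 0;1 -.0015 -.0335 0 0;1 0 0 .028 0;1 0 0 .028 0;1 0 0 0 0;1 0 0 0 0' ; python3 go.py .4515 -.1165 .022 5
python3 - <<'E'
from h import *
t=imaging.camera("top")["img"]; i=t[150:300,280:470,::-1]; cv2.imwrite("pics/t4.png",cv2.resize(np.clip(255*(i/255.)**.6*1.1,0,255).astype('uint8'),None,fx=4,fy=4))
E
```

```text
t: 17.65
eef_pos: [0.4506, -0.1156, 0.0994]
ee_rot: [0.999, 0.044, -0.001, -0.0]
wrist_force: [0.3, 0.4, 0.2]
finger_gap: 1.0
grip_force: 0.0
t 17.65 tcp [ 0.4506 -0.1156  0.0994] th 5.0 zdir [-0.002  0.001 -1.   ] gap 1.0 grip 0.0 F [0.3 0.4 0.2]
turn units 0.0 shift after turn [0.0008 0.001  0.0774]
```

View pics/t4.png

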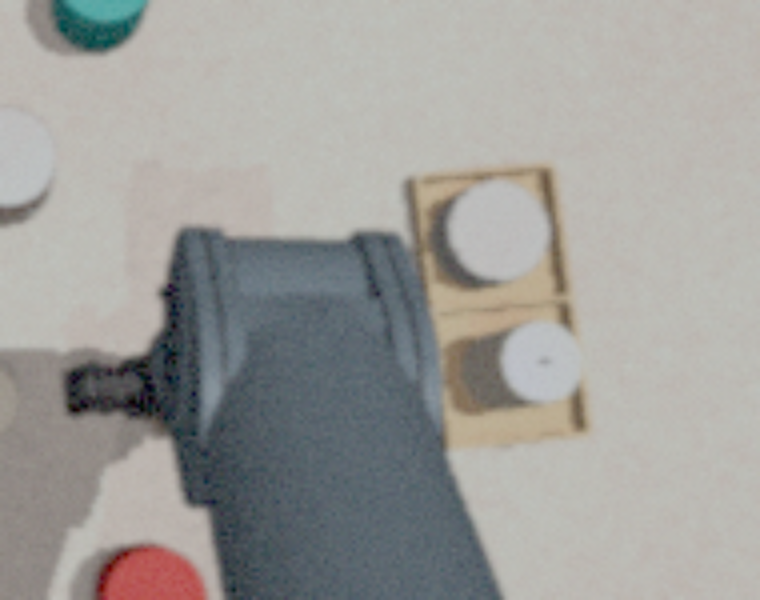

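Both evening items stand in their cells: tin at crop (498,230) and candle at (540,362). I'll grasp the honey jar now.

```bash
python3 -m creep '1 .001 .001 .02 0;1 0 0 .02 0;1 0 0 .02 0;1 0 0 .012 0;1 0 0 .005 0;1 0 0 0 0;1 0 0 0 0;-1 0 0 0 0;-1 0 0 0 0;-1 0 0 0 0;-1 0 0 0 0;-1 0 0 0 0;-1 0 0 0 0;-1 0 0 0 0;-1 0 0 0 0' 40 ; python3 go.py
python3 - <<'E'
from h import *
t=imaging.camera("top")
for n,u,v,z in(("tin",498,230,.052),("candle",540,362,.096)):
    p=ray(t,(280+u/4-.4,150+v/4-.4),z)[:2]; d=p-[.5145,-.322]; a=np.radians(6.1)
    print(n,p.round(4),"in tray2",round(d@[np.cos(a),np.sin(a)],4),round(d@[-np.sin(a),np.cos(a)],4))
rect(t,.02,(375,180,435,275),"tray2")
E
```

```text
t: 19.2
eef_pos: [0.4531, -0.1176, 0.0234]
ee_rot: [0.999, 0.043, 0.0, 0.0]
wrist_force: [-0.5, 0.6, 7.2]
finger_gap: 0.528
grip_force: 39.9
t 19.2 tcp [ 0.4531 -0.1176  0.0234] th 5.0 zdir [ 0.001 -0.    -1.   ] gap 0.528 grip 39.9 F [-0.5  0.6  7.2]
tin [ 0.557  -0.3152] in tray2 0.0429 0.0022
candle [ 0.4724 -0.3249] in tray2 -0.0421 0.0016
tray2 centre 0.5139 -0.3237 size 0.1717 0.0936 long axis deg 6.2
```

Tray2 measures well: both items are within 3 mm of cell centre. I'll carry the honey to tray3's near cell.

```bash
python3 -m creep '-1 0 0 -.015 0;-1 0 0 -.03 0;-1 0 0 -.03 0;-1 0 0 -.03 0;-1 0 0 -.015 1.34;-1 0 0 0 1.33;-1 0 0 0 1.33;-1 -.005 -.0175 0 0;-1 -.01 -.035 0 0;-1 -.01 -.035 0 0;-1 -.01 -.035 0 0;-1 -.01 -.035 0 0;-1 -.01 -.035 0 0;-1 -.01 -.035 0 0;-1 -.01 -.035 0 0;-1 -.01 -.035 0 0;-1 -.01 -.035 0 0;-1 -.01 -.035 0 0;-1 -.01 -.035 0 0;-1 -.01 -.035 0 0' ; python3 go.py .4431 .3402 .0274 -15
```

```text
t: 21.25
eef_pos: [0.445, 0.3387, 0.1426]
ee_rot: [0.991, -0.131, -0.0, 0.0]
wrist_force: [0.9, 0.2, -1.8]
finger_gap: 0.523
grip_force: 41.5
t 21.25 tcp [0.445  0.3387 0.1426] th -15.0 zdir [-0. -0. -1.] gap 0.523 grip 41.5 F [ 0.9  0.2 -1.8]
turn units -0.01 shift after turn [-0.0023 -0.001   0.1152]
```

```bash
python3 -m creep '-1 -.003 -.002 0 0;-1 0 0 .025 0;-1 0 0 .025 0;-1 0 0 0 0;-1 0 0 0 0'; python3 go.py .4431 .3402 .0274 -15
```

```text
t: 21.75
eef_pos: [0.4429, 0.3397, 0.0929]
ee_rot: [0.991, -0.131, -0.0, 0.001]
wrist_force: [0.6, 0.3, -0.2]
finger_gap: 0.526
grip_force: 41.6
t 21.75 tcp [0.4429 0.3397 0.0929] th -15.0 zdir [-0.001 -0.001 -1.   ] gap 0.526 grip 41.6 F [ 0.6  0.3 -0.2]
turn units -0.01 shift after turn [ 0.0001 -0.0006  0.0655]
```

```bash
python3 -m creep '-1 0 0 .02 0;-1 0 0 .02 0;-1 0 0 .012 0;-1 0 0 .006 0;-1 0 0 .005 0;-1 0 0 .002 0;-1 0 0 0 0;-1 0 0 0 0;-1 0 0 0 0' ; python3 go.py .4431 .3402 .0274 -15
```

```text
t: 22.65
eef_pos: [0.4433, 0.3405, 0.0282]
ee_rot: [0.991, -0.131, 0.0, -0.0]
wrist_force: [-0.9, -0.3, -1.6]
finger_gap: 0.518
grip_force: 41.6
t 22.65 tcp [0.4433 0.3405 0.0282] th -15.0 zdir [ 0.001  0.    -1.   ] gap 0.518 grip 41.6 F [-0.9 -0.3 -1.6]
turn units -0.01 shift after turn [-0.0001  0.0003  0.0008]
```

```bash
python3 -m creep '-1 0 0 .001 0;-1 0 0 0 0;.5 0 0 0 0;.7 0 0 0 0;1 0 0 0 0;1 0 0 0 0;1 0 0 -.01 0;1 0 0 -.02 0;1 0 0 -.03 0;1 0 0 -.03 -1.3;1 0 0 -.02 -1.3;1 0 0 0 -1.2;1 .001 .0164 0 0;1 .002 .035 0 0;1 .002 .035 0 0;1 .002 .035 0 0;1 .002 .035 0 0;1 .002 .035 0 0;1 .0014 .035 0 0;1 0 0 0 0' ; python3 go.py .4710 .116 .035 4;  python3 - <<'E'
from h import *
t=imaging.camera("top")["img"]; i=t[150:300,100:290,::-1]; cv2.imwrite("pics/t5.png",cv2.resize(np.clip(255*(i/255.)**.6*1.1,0,255).astype('uint8'),None,fx=4,fy=4))
E
```

```text
t: 24.65
eef_pos: [0.4707, 0.108, 0.1363]
ee_rot: [1.0, 0.029, -0.001, 0.002]
wrist_force: [0.0, 0.4, -0.4]
finger_gap: 1.002
grip_force: 0.0
t 24.65 tcp [0.4707 0.108  0.1363] th 3.3 zdir [-0.002 -0.004 -1.   ] gap 1.002 grip 0.0 F [ 0.   0.4 -0.4]
turn units -0.14 shift after turn [ 0.0008 -0.008   0.1013]
```

View pics/t5.png

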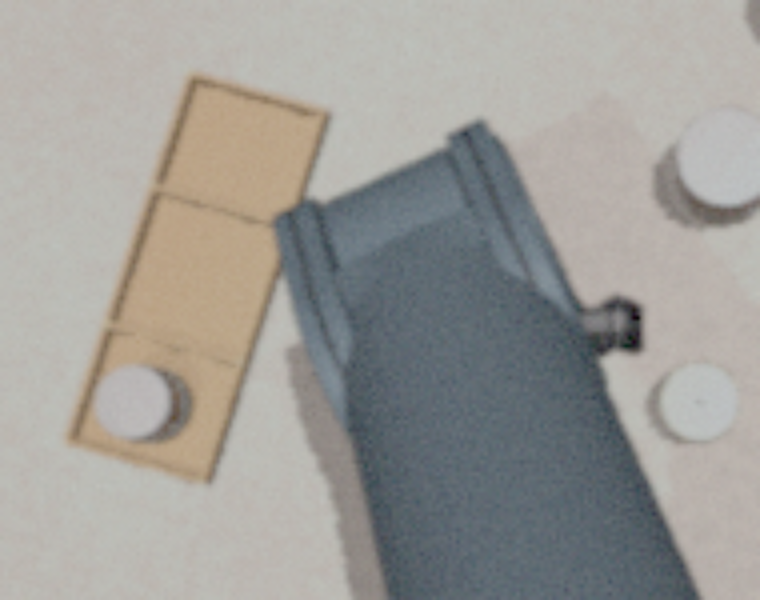

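The honey jar stands in the near cell at crop (134,402). The arm is still settling over the tea, so I'll wait, check and descend.

```bash
python3 -m creep '1 0 0 0 0;1 0 0 0 0;1 0 0 .02 0'; python3 go.py .4710 .116 .035 4
```

```text
t: 25.0
eef_pos: [0.4728, 0.117, 0.1183]
ee_rot: [0.999, 0.035, 0.002, -0.001]
wrist_force: [-0.3, -0.2, -0.8]
finger_gap: 0.995
grip_force: 0.0
t 25.0 tcp [0.4728 0.117  0.1183] th 4.0 zdir [ 0.004  0.002 -1.   ] gap 0.995 grip 0.0 F [-0.3 -0.2 -0.8]
turn units 0.01 shift after turn [-0.0019  0.0008  0.0833]
```

```bash
python3 -m creep '1 -.001 0 .02 0;1 0 0 .02 0;1 0 0 .02 0;1 0 0 .015 0;1 0 0 .005 0;1 0 0 0 0;1 0 0 0 0;-1 0 0 0 0;-1 0 0 0 0;-1 0 0 0 0;-1 0 0 0 0;-1 0 0 0 0;-1 0 0 0 0;-1 0 0 0 0;-1 0 0 0 0' 30 ; python3 go.py
```

```text
t: 26.5
eef_pos: [0.4708, 0.1154, 0.0375]
ee_rot: [0.999, 0.035, 0.001, -0.0]
wrist_force: [-0.9, -0.1, 6.6]
finger_gap: 0.626
grip_force: 32.6
t 26.5 tcp [0.4708 0.1154 0.0375] th 4.0 zdir [ 0.001  0.    -1.   ] gap 0.626 grip 32.6 F [-0.9 -0.1  6.6]
```

```bash
python3 -m creep '-1 0 0 -.015 0;-1 0 0 -.03 0;-1 0 0 -.03 0;-1 0 0 -.01 1.3;-1 0 0 0 1.3;-1 0 0 0 1.2;-1 .006 -.015 0 0;-1 .012 -.031 0 0;-1 .012 -.031 0 0;-1 .012 -.031 0 0;-1 .012 -.031 0 0;-1 .012 -.031 0 0;-1 .012 -.031 0 0;-1 .003 -.009 0 0;-1 0 0 0 0;-1 0 0 0 0;-1 0 0 .02 0;-1 0 0 .015 0;-1 0 0 0 0;-1 0 0 0 0' ; python3 go.py .6035 .2972 .0415 -15
```

```text
t: 28.5
eef_pos: [0.6024, 0.2962, 0.0866]
ee_rot: [0.991, -0.131, -0.0, 0.0]
wrist_force: [-0.2, 0.3, -0.2]
finger_gap: 0.622
grip_force: 32.0
t 28.5 tcp [0.6024 0.2962 0.0866] th -15.1 zdir [-0.001 -0.001 -1.   ] gap 0.622 grip 32.0 F [-0.2  0.3 -0.2]
turn units -0.01 shift after turn [ 0.0008 -0.0013  0.0451]
```

```bash
python3 -m creep '-1 .0005 -.001 .015 0;-1 0 0 .012 0;-1 0 0 .008 0;-1 0 0 .005 0;-1 0 0 .003 0;-1 0 0 .001 0;-1 0 0 0 0;-1 0 0 0 0' ; python3 go.py .6035 .2972 .0415 -15
```

```text
t: 29.3
eef_pos: [0.6039, 0.298, 0.0432]
ee_rot: [0.991, -0.131, 0.0, -0.0]
wrist_force: [-0.4, -0.1, -0.4]
finger_gap: 0.625
grip_force: 32.0
t 29.3 tcp [0.6039 0.298  0.0432] th -15.0 zdir [ 0.001  0.    -1.   ] gap 0.625 grip 32.0 F [-0.4 -0.1 -0.4]
turn units -0.0 shift after turn [-0.0001  0.0009  0.0017]
```

```bash
python3 -m creep '-1 0 0 .0015 0;-1 0 0 .0005 0;-1 0 0 0 0;.6 0 0 0 0;.8 0 0 0 0;1 0 0 0 0;1 0 0 0 0;1 0 0 -.01 0;1 0 0 -.02 0;1 0 0 -.03 0;1 0 0 -.03 0;1 0 0 -.02 0;1 0 0 0 -1.4;1 0 0 0 -1.3;1 0 0 0 -1.3;1 0 0 0 0' ; python3 go.py .5907 -.0087 .15 5
```

```text
t: 30.9
eef_pos: [0.6038, 0.2978, 0.1515]
ee_rot: [0.999, 0.044, 0.0, -0.0]
wrist_force: [0.8, -0.5, 0.2]
finger_gap: 1.0
grip_force: 0.0
t 30.9 tcp [0.6038 0.2978 0.1515] th 5.0 zdir [ 0.  0. -1.] gap 1.0 grip 0.0 F [ 0.8 -0.5  0.2]
turn units 0.0 shift after turn [-0.0397  0.3042  0.0015]
```

```bash
python3 -m creep '1 -.003 .019 0 0;1 -.004 .032 0 0;1 -.004 .032 0 0;1 -.004 .032 0 0;1 -.004 .032 0 0;1 -.004 .032 0 0;1 -.004 .032 0 0;1 -.004 .032 0 0;1 -.004 .032 0 0;1 -.004 .029 0 0;1 0 0 0 0;1 0 0 0 0;1 0 0 0 0' ; python3 go.py .5907 -.0087 .04 5
```

```text
t: 32.2
eef_pos: [0.5908, -0.0076, 0.151]
ee_rot: [0.999, 0.043, 0.0, -0.0]
wrist_force: [0.7, -0.1, -0.8]
finger_gap: 1.003
grip_force: 0.0
t 32.2 tcp [ 0.5908 -0.0076  0.151 ] th 5.0 zdir [ 0.     0.001 -1.   ] gap 1.003 grip 0.0 F [ 0.7 -0.1 -0.8]
turn units -0.01 shift after turn [-0.0002  0.0011  0.111 ]
```

```bash
python3 -m creep '1 0 .001 .02 0;1 0 0 .025 0;1 0 0 .025 0;1 0 0 .025 0;1 0 0 .016 0;1 0 0 .006 0;1 0 0 0 0;1 0 0 0 0;-1 0 0 0 0;-1 0 0 0 0;-1 0 0 0 0;-1 0 0 0 0;-1 0 0 0 0;-1 0 0 0 0;-1 0 0 0 0;-1 0 0 0 0' 60 ; python3 go.py;  python3 - <<'E'
from h import *
c=imaging.camera("top"); i=c["img"][150:300,100:290,::-1]; cv2.imwrite("pics/t6.png",cv2.resize(np.clip(255*(i/255.)**.6*1.1,0,255).astype('uint8'),None,fx=4,fy=4))
rect(c,.02,(100,150,200,290),"tray3")
E
```

```text
t: 33.8
eef_pos: [0.5921, -0.0097, 0.0352]
ee_rot: [0.999, 0.043, 0.001, 0.0]
wrist_force: [-1.4, -0.9, 6.8]
finger_gap: 0.709
grip_force: 64.2
t 33.8 tcp [ 0.5921 -0.0097  0.0352] th 5.0 zdir [ 0.002 -0.    -1.   ] gap 0.709 grip 64.2 F [-1.4 -0.9  6.8]
tray3 centre 0.5232 0.3184 size 0.2433 0.0938 long axis deg -15.0
```

View pics/t6.png

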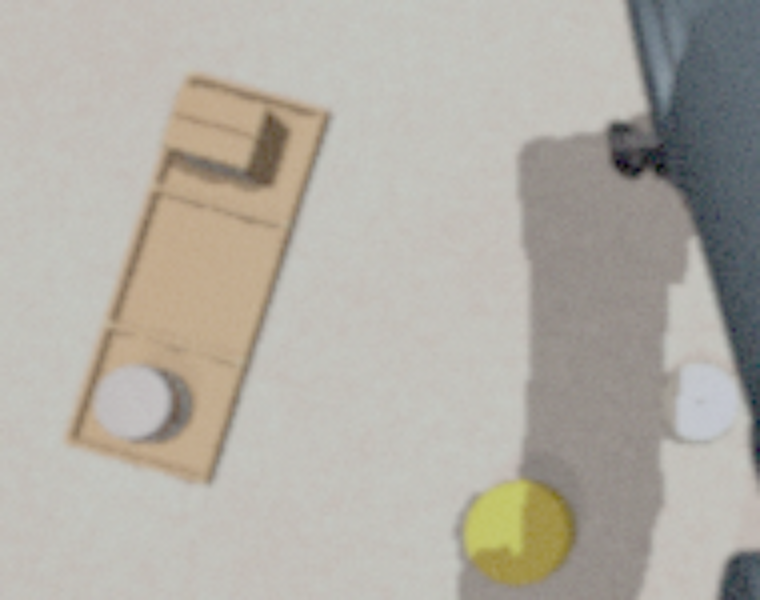

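Tea (215,125) and honey (134,402) both stand inside their cells. Jam is held at a 60 mm gap, so I'll carry it to the middle cell.

```bash
python3 -m creep '-1 0 0 -.015 0;-1 0 0 -.03 0;-1 0 0 -.03 0;-1 0 0 -.025 0;-1 0 0 -.01 1.4;-1 0 0 0 1.3;-1 0 0 0 1.3;-1 -.0075 -.015 0 0;-1 -.016 -.031 0 0;-1 -.016 -.031 0 0;-1 -.016 -.031 0 0;-1 -.016 -.031 0 0;-1 -.016 -.031 0 0;-1 -.016 -.031 0 0;-1 -.016 -.031 0 0;-1 -.016 -.031 0 0;-1 -.016 -.036 0 0;-1 0 0 0 0;-1 0 0 0 0;-1 0 0 0 0' ; python3 go.py .5233 .3185 .0392 -15;  python3 - <<'E'
from h import *
t=imaging.camera("top")
for n,u,v,z in(("tea",215,125,.08),("honey",134,402,.062)):
    p=ray(t,(100+u/4-.4,150+v/4-.4),z)[:2]; d=p-[.5233,.3185]; a=np.radians(-15)
    print(n,p.round(4),"in tray3",round(d@[np.cos(a),np.sin(a)],4),round(d@[-np.sin(a),np.cos(a)],4))
E
```

```text
t: 35.85
eef_pos: [0.5221, 0.3178, 0.1437]
ee_rot: [0.991, -0.13, -0.0, 0.001]
wrist_force: [0.4, -0.9, -5.1]
finger_gap: 0.707
grip_force: 66.7
t 35.85 tcp [0.5221 0.3178 0.1437] th -15.0 zdir [-0.    -0.001 -1.   ] gap 0.707 grip 66.7 F [ 0.4 -0.9 -5.1]
turn units 0.0 shift after turn [ 0.001  -0.001   0.1045]
tea [0.6068 0.2975] in tray3 0.0861 0.0013
honey [0.4415 0.341 ] in tray3 -0.0849 0.0005
```

```bash
python3 -m creep '-1 .001 -.001 .015 0;-1 0 0 .025 0;-1 0 0 .025 0;-1 0 0 .017 0;-1 0 0 .01 0;-1 0 0 .006 0;-1 0 0 .004 0;-1 0 0 0 0;-1 0 0 0 0;-1 0 0 0 0' ; python3 go.py .5233 .3185 .0392 -15
```

```text
t: 36.9
eef_pos: [0.5241, 0.3197, 0.0426]
ee_rot: [0.991, -0.131, 0.001, -0.0]
wrist_force: [0.2, 0.0, -4.4]
finger_gap: 0.708
grip_force: 66.8
t 36.9 tcp [0.5241 0.3197 0.0426] th -15.0 zdir [ 0.001  0.001 -1.   ] gap 0.708 grip 66.8 F [ 0.2  0.  -4.4]
turn units -0.0 shift after turn [-0.0005  0.0014  0.0034]
```

Position is good. I'll lower the last 3 mm, release, retreat and check.

```bash
python3 -m creep '-1 0 0 .002 0;-1 0 0 .001 0;-1 0 0 .0005 0;-1 0 0 0 0;-1 0 0 0 0' | grep -E "force|pos"; python3 -m creep '.7 0 0 0 0;.85 0 0 0 0;1 0 0 0 0;1 0 0 0 0;1 0 0 -.01 0;1 0 0 -.02 0;1 0 0 -.03 0;1 0 0 -.03 0;1 0 0 -.03 0;1 0 0 -.03 0;1 0 .03 0 0;1 0 .03 0 0;1 0 .03 0 0;1 0 .03 0 0;1 0 .03 0 0;1 0 .03 0 0;1 0 .03 0 0;1 0 .03 0 0;1 0 0 0 0;1 0 0 0 0'
python3 - <<'E'
from h import *
c=imaging.camera("top"); s=imaging.camera("scene")
g=lambda i:np.clip(255*(i/255.)**.6*1.1,0,255).astype('uint8')
a=g(c["img"][100:280,80:440,::-1]); cv2.imwrite("pics/f1.png",cv2.resize(a,None,fx=2.2,fy=2.2)); cv2.imwrite("pics/f2.png",g(s["img"][:,:,::-1]))
E
```

```text
eef_pos: [0.5237, 0.3196, 0.0393]
wrist_force: [-2.7, -1.6, 5.3]
grip_force: 68.1
t: 39.4
eef_pos: [0.4616, 0.0873, 0.189]
ee_rot: [0.991, -0.131, 0.001, -0.0]
wrist_force: [1.4, 0.2, -0.1]
finger_gap: 1.002
grip_force: 0.0
```

View pics/f1.png

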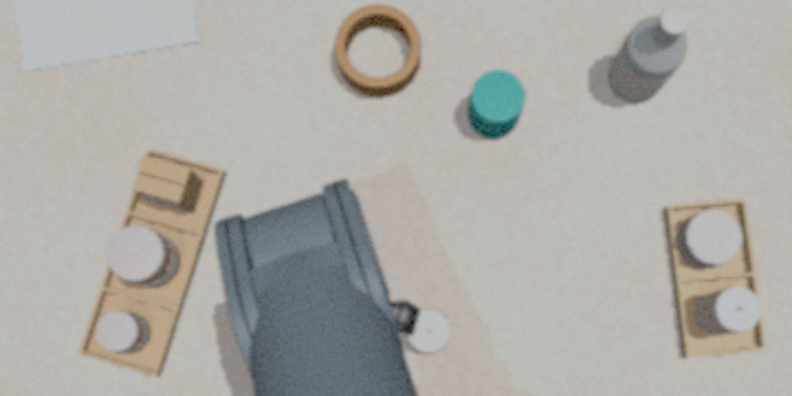

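View pics/f2.png

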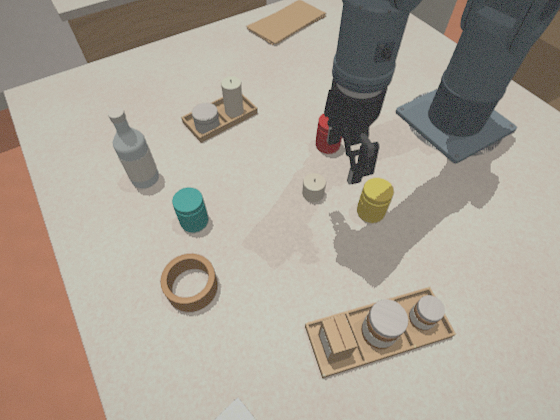

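Both views show all five items upright and on the floors of their cells. Jam is at (139,255) in the crop, and the short candle, bottle and tape have not moved. The arm is clear, so I'll hand in.

```bash
python3 -c "
from plant import close_job
print(close_job())"
```

```text
the job is handed in; nothing more can be done
None
```

I made up both gifts and handed the job in at about 39 s of the 118 s allowed. All five items stand upright in their compartments, within about 3 mm of centre, and the final pictures show the short candle, bottle and tape where they were; the hand-in call returned no verdict.

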